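Pack and close the asado case

TASK

Pack the asado case: stack all the small serving boards flat in its wide bay as one square pile with their edges lined up, and lay the tongs lengthwise in the narrow front trough. When everything is in, shut the lid fully, then press both front latches down flat against the case, and leave the dish, the salt shaker and the bottle standing where they are.

Things in the scene. Friction and masses are not known exactly. Their poses are not given: they have to be found in the camera images.
- case: wooden case fixed on the table, 234 mm front to back (x), 210 mm long (y), rim 45 mm high, walls and floor 10 mm thick. Origin: centre of its underside; x points from the front (latches) to the back (hinges). A floor strip 12 mm high, 11 to 17 mm in front of the centre, parts the inside into a trough in front (90 x 190 mm) and a wide bay behind (118 x 190 mm).
- bay_floor (a point): centre of the floor of the wide bay, 10 mm above the table; axes as the case
- trough_floor (a point): centre of the floor of the narrow front trough, 10 mm above the table; axes as the case
- lid_hinge (a point): middle of the lid's hinge axis, on the back top edge of the case, 45 mm above the table; axes as the case, hinge axis along y
- lid_edge (a point): middle of the lid's front face (half-way up it when shut), 234 mm in front of the hinge axis and 19 mm above the rim when shut
- lid (a joint): upper half-shell of the case, 234 x 210 mm, 38 mm deep over all with a 12 mm top, about 0.45 kg. 0 = shut on the rim (flat top then 83 mm above the table), 1.57 = upright; it starts open, leaning back, and opens to 2.0 at most. The hinge is stiff (about 0.7 N m): the lid stays where it is left and has to be pushed all the way down.
- latch_a (a joint): steel snap latch hinged on the lid's front face (the left one seen from in front), 30 mm wide, 45 mm long, 4 mm thick. 0 = down flat on the case front, 1.57 = sticking straight out, 2.3 = fully up. Stiff (0.025 N m), it stays where left. Axis along y, 2 mm out from the front face, 73 mm above the table when the lid is shut, 75 mm to that side of the case's centre.
- latch_b (a joint): steel snap latch hinged on the lid's front face (the right one seen from in front), 30 mm wide, 45 mm long, 4 mm thick. 0 = down flat on the case front, 1.57 = sticking straight out, 2.3 = fully up. Stiff (0.025 N m), it stays where left. Axis along y, 2 mm out from the front face, 73 mm above the table when the lid is shut, 75 mm to that side of the case's centre.
- latch_a_tip (a point): middle of the free end of latch_a, 43 mm from its axis; on the plate
- latch_b_tip (a point): middle of the free end of latch_b, 43 mm from its axis; on the plate
- tongs_mid (a point): short stainless tongs, clip-locked shut (they do not open), 165 mm long, about 0.11 kg, lying on edge: 22 mm high, 25 mm wide across both arms at the middle. The point is the middle, half-way up; x along their length towards the tips (the round pivot is at the other end), y across, z up.
- quebracho: dark quebracho board, 440 mm (x) by 360 mm (y), 25 mm thick, fixed on the table; small boards and tongs start on it. Origin: centre of its underside.
- dish: black cast-iron provoleta dish, 116 mm across, 24 mm high, with two lugs along x (154 mm over them); origin: centre of its underside (bystander, leave it standing where it is)
- shaker: aluminium salt shaker, 48 mm across, 70 mm high, its open flip-top reaching 111 mm; origin: centre of its underside (bystander, leave it standing where it is)
- wine: empty green glass bottle, 72 mm across, 295 mm high; origin: centre of its underside (bystander, leave it standing where it is)
- board1_mid (a point): small light-wood serving board, 140 x 56 x 13 mm, lying flat, about 0.1 kg; the point is its centre (half-way up), x along its length, y across its width, z up. None if this board is not there (two to four are).
- board2_mid (a point): small light-wood serving board, 140 x 56 x 13 mm, lying flat, about 0.1 kg; the point is its centre (half-way up), x along its length, y across its width, z up. None if this board is not there (two to four are).
- board3_mid (a point): small light-wood serving board, 140 x 56 x 13 mm, lying flat, about 0.1 kg; the point is its centre (half-way up), x along its length, y across its width, z up. None if this board is not there (two to four are).
- board4_mid (a point): small light-wood serving board, 140 x 56 x 13 mm, lying flat, about 0.1 kg; the point is its centre (half-way up), x along its length, y across its width, z up. None if this board is not there (two to four are).

How it is judged (in metres and radians):
On the way, in this order (a step that is already met when the one before it is completed fails the run):
1. all the boards lie in one square pile in the bay and the tongs lie in the trough, the lid still open (x of board1_mid in the frame of case between 0 and 0.09 m and y of board1_mid in the frame of case between -0.05 and 0.05 m and z of board1_mid in the frame of case between 0.008 and 0.062 m and angle between the z axis of each of board1_mid, board2_mid, board3_mid, board4_mid and the z axis of case, either way round below 0.1 rad and x of board2_mid in the frame of case between 0 and 0.09 m and y of board2_mid in the frame of case between -0.05 and 0.05 m and z of board2_mid in the frame of case between 0.008 and 0.062 m and x of board3_mid in the frame of case between 0 and 0.09 m and y of board3_mid in the frame of case between -0.05 and 0.05 m and z of board3_mid in the frame of case between 0.008 and 0.062 m and x of board4_mid in the frame of case between 0 and 0.09 m and y of board4_mid in the frame of case between -0.05 and 0.05 m and z of board4_mid in the frame of case between 0.008 and 0.062 m and horizontal distance between each of board2_mid, board3_mid, board4_mid and board1_mid below 0.012 m and angle between the x axis of each of board2_mid, board3_mid, board4_mid and the x axis of board1_mid, either way round below 0.14 rad and horizontal distance between each of board3_mid, board4_mid and board2_mid below 0.012 m and angle between the x axis of each of board3_mid, board4_mid and the x axis of board2_mid, either way round below 0.14 rad and horizontal distance between board4_mid and board3_mid below 0.012 m and angle between the x axis of board4_mid and the x axis of board3_mid, either way round below 0.14 rad and x of tongs_mid in the frame of case between -0.107 and -0.017 m and y of tongs_mid in the frame of case between -0.04 and 0.04 m and z of tongs_mid in the frame of case between 0.008 and 0.035 m and value of joint lid above 0.3 rad), for 0.2 s.
2. the lid is shut over the load (value of joint lid below 0.05 rad), for 0.2 s.
3. both latches are pressed down (value of joint each of latch_a, latch_b below 0.15 rad), for 0.2 s.
At the end, for the whole second after the job is handed in: All boards flat in the wide bay, centres within 12 mm of one another seen from above, lengths parallel within 0.14 rad; tongs lying in the trough, middle within 40 mm of its middle lengthwise; lid within 0.05 rad of shut, latches within 0.15 rad of flat; all at rest (all of step 3 and x of board1_mid in the frame of case between 0 and 0.09 m and y of board1_mid in the frame of case between -0.05 and 0.05 m and z of board1_mid in the frame of case between 0.008 and 0.062 m and angle between the z axis of each of board1_mid, board2_mid, board3_mid, board4_mid and the z axis of case, either way round below 0.1 rad and x of board2_mid in the frame of case between 0 and 0.09 m and y of board2_mid in the frame of case between -0.05 and 0.05 m and z of board2_mid in the frame of case between 0.008 and 0.062 m and x of board3_mid in the frame of case between 0 and 0.09 m and y of board3_mid in the frame of case between -0.05 and 0.05 m and z of board3_mid in the frame of case between 0.008 and 0.062 m and x of board4_mid in the frame of case between 0 and 0.09 m and y of board4_mid in the frame of case between -0.05 and 0.05 m and z of board4_mid in the frame of case between 0.008 and 0.062 m and horizontal distance between each of board2_mid, board3_mid, board4_mid and board1_mid below 0.012 m and angle between the x axis of each of board2_mid, board3_mid, board4_mid and the x axis of board1_mid, either way round below 0.14 rad and horizontal distance between each of board3_mid, board4_mid and board2_mid below 0.012 m and angle between the x axis of each of board3_mid, board4_mid and the x axis of board2_mid, either way round below 0.14 rad and horizontal distance between board4_mid and board3_mid below 0.012 m and angle between the x axis of board4_mid and the x axis of board3_mid, either way round below 0.14 rad and x of tongs_mid in the frame of case between -0.107 and -0.017 m and y of tongs_mid in the frame of case between -0.04 and 0.04 m and z of tongs_mid in the frame of case between 0.008 and 0.035 m and value of joint lid below 0.05 rad and linear speed of each of board1, board2, board3, board4, tongs below 0.02 m/s); the robot touches nothing.
It fails at once if the bottle is knocked over (angle between wine's own z axis and vertical above 0.5 rad).
It fails at once if the salt shaker is knocked over (angle between shaker's own z axis and vertical above 0.5 rad).
It fails at once if the bottle is shoved away (distance of wine from where it was at the start of the episode above 0.06 m).
It fails at once if the salt shaker is shoved away (distance of shaker from where it was at the start of the episode above 0.06 m).
It fails at once if the dish is shoved away (distance of dish from where it was at the start of the episode above 0.06 m).
Of board1, board2, board3, board4 only 2 to 4 are there at a start; the rules pass over those that are not, and their reading is None.
At some moment in a run one of board1, board2, board3, board4, tongs may be knocked a few centimetres aside while the robot is not near it.
Once in a run the grip may slacken for a moment while it holds something.
It also fails if it takes over 208 s, if anything falls off the work surface, if the arm or the gripper's body presses on something with over 40 N, if the wrist force passes 120 N, or if a joint passes its speed limit or range.

ROBOT

A 6-joint arm with a two-finger parallel gripper is mounted at the origin on the work surface. World frame = base frame: x ahead of the robot, y to its left, z up, the work surface at z = 0. Lengths are in mm, angles in rad, forces in N, time in s.
With the tool pointing down it reaches from about 325 to 775 mm from the base axis. Payload 9.3 kg.
Tool frame: the origin (TCP) lies midway between the tips of the shut fingers; the grasp point (between the pads) lies 19 mm behind it; z points along the fingers, y is the direction in which the jaws open and shut (so a half turn about z gives the same grasp; the last joint's range is limited). The gripper opens to 85 mm and grips with 20 to 120 N. Pads are 22 mm wide; open, the fingers measure 114 mm over their backs; the gripper's body (76 mm by 85 mm) begins 54 mm behind the grasp point. The pads swing forward as they close: fully open they stand 13 mm farther back than shut.
Start: joints at [1.196, 0.259, 0.021, 1.334, 0, 1.418], TCP at [120.994, 536.523, 231.279] pointing down, gripper open.
Joint ranges: [-3.04, 3.04], [-0.91, 1.82], [-1.04, 1.36], [-1.92, 1.95], [-1.52, 1.45], [-3.14, 3.14]. Speed limits (rad/s): [2.22, 2.22, 2.79, 3.14, 3.14, 3.14].

INTERFACE

Orientations are given as a 3x3 rotation matrix whose columns are the frame's x, y, z axes.
In Python, from bench import env gives the robot as it stands.
- The arm moves only by the tool servo_tool, never from a script. Its arguments are lists of equal length, an entry for each row: "slide": the shift along the tool's x, y, z in units of 50 mm (1.0 is 50 mm), a list of three; "twist": the turn, a rotation vector about the tool's x, y, z in units of 5 degrees (1.0 is 5 degrees), a list of three; "jaw": the closure, from -1 (fully open) to 1 (shut), so that 0 is half open. In form: {"slide": [[x, y, z], ...], "twist": [[rx, ry, rz], ...], "jaw": [jaw, ...]}. A call has 1 to 12 rows; each row is the pose to reach, as a shift and turn from the pose commanded when the call began, along the tool's axes at that moment; what a row does not reach only later rows make up. A row lasts 1/10 s, in which the tool goes at most 50 mm and 8.59 degrees, less where a joint would pass 70% of its speed; a pose out of reach is approached as far as the arm can. A call with a gripper value outside its range is refused whole. The fingers move at their own pace and stop on an object; "newtons" is the grip in N (left out, the last holds). Time passes only in rows, so rows that repeat a pose let the fingers close. It gives the time, the measured TCP pose, the force and the opening at its end, in the units of the state.
- env.state(): the state, without advancing time (a new reading comes with each control period).
- env.read_camera(name): name is "scene" or "top" or "wrist"; returns a dict with "color" (420x560x3 uint8, red, green, blue), "mtx" (3x3 intrinsics, pixels), "rvec" (rotation vector, rad) and "tvec" (3), from world to camera coordinates, as OpenCV has them; the wrist camera has in their place "tool_from_camera" (4x4, takes a point from camera to tool coordinates, whose origin is the TCP and whose axes are the flange's). Camera axes: x right, y down, z forward; pixel columns grow to the right and rows downward; lengths in mm; the calibration is good to about 2 mm. A picture is of the moment at which its call begins: read the wrist's pose just before it. There is no depth.
- env.sign_off(): hands the job in, once; it reports no verdict.
The state is a dict: "t": time; "qpos": joint angles; "joint_vel": joint speeds; "joint_efforts": joint torques, N m; "tcp_pos": TCP position; "eef_rot": TCP orientation; "ft_force": force on the tool from outside, world axes, zero at the start; "wrist_torque": the same for the moment, N m; "opening": opening from 0.0 (shut) to 1.0 (fully open).
Only numpy, scipy, OpenCV 4.12 (cv2) and the standard library are available. Lean on these libraries where they do the work, as an engineer would, in place of code of your own. Each camera call takes 0.05 s, during which the arm holds its last target. There are 200 camera calls.

## Working session

There is one attempt and no reset: what is moved stays moved. The work goes in short steps, Python scripts to look and compute and a tool call to move; the robot and the scene stay as the last step left them, time stands still between calls to the robot, and variables do not carry over. Pictures are saved under pics/ and viewed, about 12 in all and at most 16, crops included, and the job is handed in when it is done.

Besides the shell and the picture viewer there is one more tool, called after "Emit:" as name(argument=value, ...), one argument or row to a line, values as JSON. servo_tool: Moves the arm, as the interface text tells. Its arguments: {"type":"object","properties":{"slide":{"type":"array","items":{"type":"array","items":{"type":"number"}}},"twist":{"type":"array","items":{"type":"array","items":{"type":"number"}}},"jaw":{"type":"array","items":{"type":"number"}},"newtons":{"type":"number"}},"required":["slide","twist","jaw"]}

```bash
ls; mkdir -p pics; cat > h.py <<'E'
import numpy as np, cv2
from bench import env
def cam(n):
    c=env.read_camera(n); return c
def save(n,f):
    c=cam(n); cv2.imwrite('pics/'+f,c['color'][:,:,::-1]); return c
def ray(c,uv,st=None):
    d=np.linalg.inv(c['mtx'])@np.array([uv[0],uv[1],1.])
    if 'rvec' in c:
        R=cv2.Rodrigues(np.array(c['rvec'],float))[0]; t=np.array(c['tvec'],float).ravel()
        return -R.T@t, R.T@d
    T=np.array(c['tool_from_camera']); Rt=np.array(st['eef_rot']); p=np.array(st['tcp_pos'])
    return p+Rt@T[:3,3], Rt@T[:3,:3]@d
def onz(c,uv,z,st=None):
    o,d=ray(c,uv,st); return o+d*(z-o[2])/d[2]
def proj(c,P,st=None):
    P=np.array(P,float)
    if 'rvec' in c:
        R=cv2.Rodrigues(np.array(c['rvec'],float))[0]; q=R@P+np.array(c['tvec'],float).ravel()
    else:
        T=np.linalg.inv(np.array(c['tool_from_camera'])); q=T[:3,:3]@(np.array(st['eef_rot']).T@(P-np.array(st['tcp_pos'])))+T[:3,3]
    q=c['mtx']@q; return q[:2]/q[2]
E
python3 - <<'E'
from h import *
a=save('top','top0.png');b=save('scene','scene0.png')
for c in(a,b): print(ray(c,(280,210)),c['mtx'][0,0])
s=env.state();print(s['tcp_pos'],np.round(s['eef_rot'],3),s['opening'],s['ft_force'])
print(env.read_camera('wrist')['tool_from_camera'])
E
```

```text
pics
(array([ 379.84232391,  -41.90880785, 1136.78300586]), array([ 0.18266951, -0.01014105, -0.98316675])) 519.2811611522283
(array([ 953.99910379, -573.34128996,  872.33456155]), array([-0.34758339,  0.52341545, -0.77809293])) 494.16358726037845
[120.90334022 536.2789792  230.69588005] [[-0.976  0.22  -0.   ]
 [ 0.22   0.976 -0.001]
 [ 0.    -0.001 -1.   ]] 0.9998862400749495 [ 0.19200147 -0.4659886  -0.35438592]
[[-4.45590576e-04 -9.52371778e-01 -3.04939005e-01  7.98544785e+01]
 [ 9.99999833e-01 -5.36466539e-04  2.14223463e-04  1.02080871e+00]
 [-3.67609953e-04 -3.04938859e-01  9.52371859e-01 -1.42857599e+02]
 [ 0.00000000e+00  0.00000000e+00  0.00000000e+00  1.00000000e+00]]
```

View pics/top0.png

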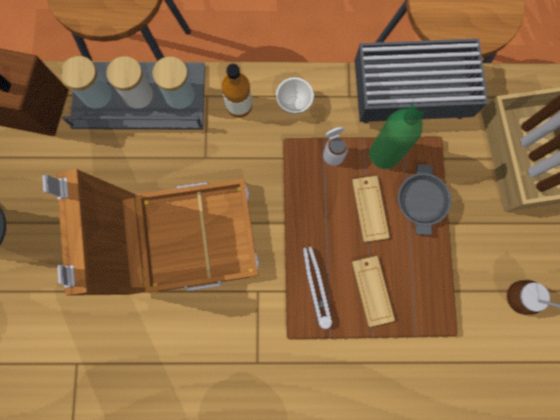

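View pics/scene0.png

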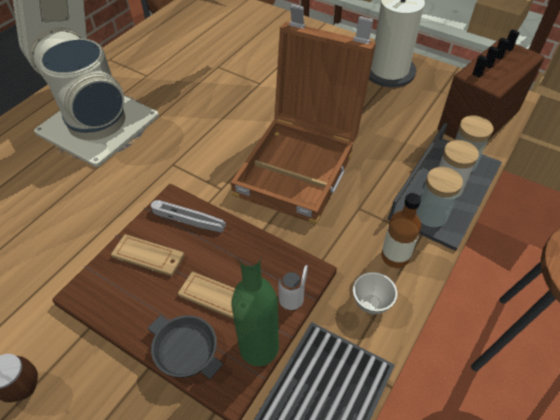

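The top view shows two boards, at about (371,209) and (374,291). The tongs lie from (310,250) to (327,325), and the case with its lid open is at about (196,238). The shaker is at (335,152), the bottle at (388,150) and the dish at (424,199). The scene view agrees: two boards, and the latches standing up on the lid.

```bash
python3 - <<'E'
from h import *
a=cam('top');np.set_printoptions(precision=1,suppress=True)
im=a['color'];hsv=cv2.cvtColor(im,cv2.COLOR_RGB2HSV)
for n,u in dict(orig=(0,0,0),x4=(400,0,0),y4=(0,400,0)).items(): print(n,proj(a,u))
print('hsv board',hsv[215,371],hsv[295,374],'tongs',hsv[290,317],'dark',hsv[300,345])
roi=np.zeros(im.shape[:2],np.uint8);roi[140:336,290:450]=1
m=((hsv[:,:,2]>150)&(hsv[:,:,1]>60)&(hsv[:,:,0]<30)).astype(np.uint8)*roi
t=((hsv[:,:,1]<60)&(hsv[:,:,2]>90)).astype(np.uint8)*roi
t[:235]=0
for nm,mm,z in(('b',m,38),('t',t,42)):
    mm=cv2.morphologyEx(mm,cv2.MORPH_CLOSE,np.ones((5,5)))
    for c in cv2.findContours(mm,cv2.RETR_EXTERNAL,cv2.CHAIN_APPROX_NONE)[0]:
        if cv2.contourArea(c)<200: continue
        P=np.array([onz(a,p[0],z)[:2] for p in c],np.float32)
        print(nm,c.reshape(-1,2).mean(0),cv2.contourArea(c),cv2.minAreaRect(P),)
        r=cv2.boxPoints(cv2.minAreaRect(P)); e=r[1]-r[0],r[2]-r[1]; l=max(e,key=lambda v:v@v); print('  long dir',l/np.hypot(*l))
# case corners guess at z=45
for n,p,z in (('NW',(137,194),45),('NE',(246,183),45),('SE',(257,272),45),('SW',(147,292),45),('stripT',(200,192),22),('stripB',(209,277),22),('shaker',(335,152),70),('dish',(424,199),24),('winetop',(414,112),295),('winebase',(388,155),20)): print(n,onz(a,p,z))
x=im[160:310,40:270][:,:,::-1];cv2.imwrite('pics/casecrop.png',cv2.resize(x,None,fx=3.4,fy=3.4,interpolation=cv2.INTER_CUBIC))
E
```

```text
orig [253.5 499.4]
x4 [255.2 297.1]
y4 [ 53.1 500.8]
hsv board [ 19 101 205] [ 20 103 206] tongs [ 12 166  89] dark [ 12 164 132]
b [372.7 291. ] 1695.0 ((412.6624450683594, -247.20338439941406), (138.9228973388672, 55.94227981567383), 12.99565315246582)
  long dir [1.  0.2]
b [370.1 208.4] 1542.0 ((588.91796875, -247.7010040283203), (138.89210510253906, 55.950382232666016), 8.836871147155762)
  long dir [1.  0.2]
t [316.5 287.3] 1017.5 ((419.6243591308594, -129.1551971435547), (172.01602172851562, 29.758947372436523), 13.29201602935791)
  long dir [1.  0.2]
NW [617.2 253.3  45. ]
NE [641.9  20.2  45. ]
SE [450.9  -5.   45. ]
SW [410. 222.  45.]
stripT [626.9 122.1  22. ]
stripB [441.9  97.7  22. ]
shaker [ 704.4 -170.7   70. ]
dish [ 611.5 -369.8   24. ]
winetop [ 707.7 -281.   295. ]
winebase [ 712.9 -295.5   20. ]
```

View pics/casecrop.png

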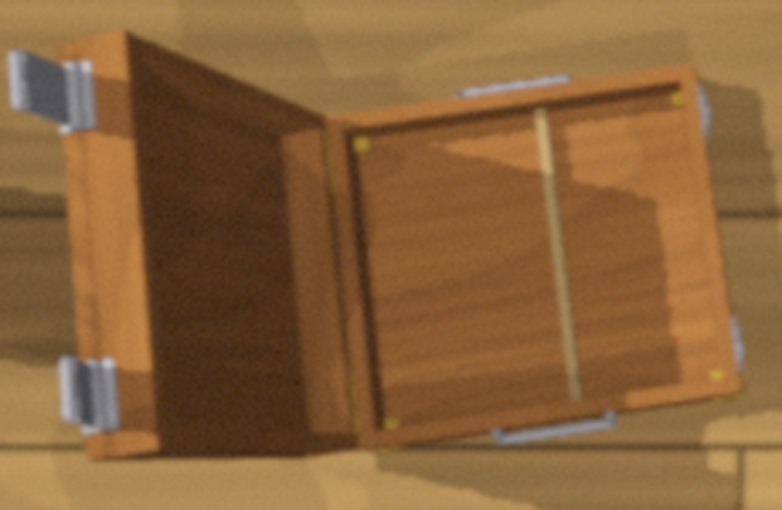

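The crop shows the case rim corners at front (693,66) and (740,388), and back (333,122) and (365,445). The case front faces world -y, the light strip is at x≈560, and the latches on the lid stick backwards.

```bash
cat >> h.py <<'E'
import json,os
from scipy.spatial.transform import Rotation as Ro
np.set_printoptions(precision=3,suppress=True)
def casepose(): 
    d=json.load(open('case.json')); return np.array(d['c']),np.array(d['ax']),np.array(d['ay'])
def cw(x,y,z):
    c,ax,ay=casepose(); p=c+x*ax+y*ay; return [*p,z]
def plan(P,ydir=None,zdir=(0,0,-1)):
    """slide/twist units from the measured pose to TCP P, jaw axis along ydir"""
    s=env.state();R=np.array(s['eef_rot']);p=np.array(s['tcp_pos'])
    y=R[:,1] if ydir is None else np.array([*ydir,0][:3],float)
    z=np.array(zdir,float);z/=np.linalg.norm(z);y=y-z*(y@z);y/=np.linalg.norm(y)
    if y@R[:,1]<0:y=-y
    T=np.c_[np.cross(y,z),y,z]
    print('slide',R.T@(np.array(P)-p)/50,'twist',Ro.from_matrix(R.T@T).as_rotvec()/np.radians(5),'op',s['opening'],'F',np.array(s['ft_force']),'tcp',p)
E
python3 - <<'E'
from h import *
a=cam('top')
px=[(693,66),(740,388),(365,445),(333,122)]
P=np.array([onz(a,(u/3.4+40-.35,v/3.4+160-.35),45)[:2] for u,v in px])
M=np.array([(-117,-105),(-117,105),(117,105),(117,-105)],float)
print(P)
A=M;B=P-P.mean(0);U,S,V=np.linalg.svd(A.T@B);R=(U@V).T
print('det',np.linalg.det(R),'res',P-(P.mean(0)+M@R.T))
c=P.mean(0);json.dump(dict(c=c.tolist(),ax=R[:,0].tolist(),ay=R[:,1].tolist()),open('case.json','w'))
print(c,R)
for n,q in (('strip',[(542,110),(575,398)]),):
    for u,v in q:
        w=onz(a,(u/3.4+40-.35,v/3.4+160-.35),22)[:2];print(n,R.T@(w-c))
print('bay',cw(48,0,10),'trough',cw(-62,0,10))
for t in(13.0,8.84,13.29): print(np.cos(np.radians(t)),np.sin(np.radians(t)))
th=np.radians(13.29);plan([412.7,-247.2,120],(-np.sin(np.radians(13)),np.cos(np.radians(13))))
E
```

```text
[[650.618  25.728]
 [447.261  -5.674]
 [412.956 222.098]
 [613.878 251.83 ]]
det 0.9999999999999999 res [[-2.162  1.868]
 [ 2.03   2.463]
 [ 3.379 -1.032]
 [-3.247 -3.299]]
[531.178 123.496] [[-0.152 -0.988]
 [ 0.988 -0.152]]
strip [-13.985 -94.721]
strip [-11.519  91.467]
bay [np.float64(523.864349060378), np.float64(170.93513680561074), 10] trough [np.float64(540.6249054445159), np.float64(62.21952730221822), 10]
0.9743700647852352 0.224951054343865
0.9881213363678918 0.1536757125069923
0.9732190092080953 0.2298798819297008
slide [ -9.14  -14.003   2.228] twist [-0.007 -0.002 -5.141] op 0.9982854503026539 F [-0.421  0.186  0.121] tcp [120.944 536.395 230.997]
```

Emit:
servo_tool(
  slide=[
    [-7.2,-9.4,0.6],
    [-7.2,-9.4,0.6],
    [-7.2,-9.4,0.6],
    [-7.2,-9.4,0.6],
    [-7.2,-9.4,0.6],
    [-7.2,-9.4,0.6],
    [-7.2,-9.4,0.6],
    [-7.2,-9.4,0.6],
    [-7.2,-9.4,0.6],
    [-7.2,-9.4,0.6],
    [-7.2,-9.4,0.6],
    [-7.2,-9.4,0.6],
  ],
  twist=[
    [0,0,-5.1],
    [0,0,-5.1],
    [0,0,-5.1],
    [0,0,-5.1],
    [0,0,-5.1],
    [0,0,-5.1],
    [0,0,-5.1],
    [0,0,-5.1],
    [0,0,-5.1],
    [0,0,-5.1],
    [0,0,-5.1],
    [0,0,-5.1],
  ],
  jaw=[-1,-1,-1,-1,-1,-1,-1,-1,-1,-1,-1,-1],
)

```text
t: 1.45
tcp_pos: [369.0, -3.2, 201.5]
eef_rot: [[-0.975, -0.221, 0.001], [-0.221, 0.975, -0.0], [-0.001, -0.0, -1.0]]
ft_force: [1.1, 1.1, -0.1]
opening: 1.004
```

```bash
python3 - <<'E'
from h import *
a=np.radians(13);plan([412.7,-247.2,170],(-np.sin(a),np.cos(a)))
E
```

```text
slide [ 0.227 -4.952  0.632] twist [-0.004  0.013 -0.048] op 1.0040339507700968 F [ 1.115  1.125 -0.098] tcp [369.032  -3.214 201.514]
```

Emit:
servo_tool(
  slide=[
    [0.23,-4.95,0.6],
    [0.23,-4.95,0.6],
    [0.23,-4.95,0.6],
    [0.23,-4.95,0.6],
    [0.23,-4.95,0.6],
    [0.23,-4.95,0.6],
    [0.23,-4.95,0.6],
  ],
  twist=[
    [0,0,0],
    [0,0,0],
    [0,0,0],
    [0,0,0],
    [0,0,0],
    [0,0,0],
    [0,0,0],
  ],
  jaw=[-1,-1,-1,-1,-1,-1,-1],
)

```text
t: 2.15
tcp_pos: [411.9, -245.7, 170.6]
eef_rot: [[-0.976, -0.219, -0.001], [-0.219, 0.976, 0.001], [0.001, 0.001, -1.0]]
ft_force: [-0.1, 0.8, 0.1]
opening: 1.0
```

```bash
cat >> h.py <<'E'
def find(kind,name,zt):
    """rectangles (world at height zt) of light boards 'b' or steel tongs 't' lying on the dark board"""
    s=env.state();c=cam(name);im=c['color'];h=cv2.cvtColor(im,cv2.COLOR_RGB2HSV)
    if kind=='b': m=(h[:,:,2]>150)&(h[:,:,1]>60)&(h[:,:,1]<150)&(h[:,:,0]<30)
    else: m=(h[:,:,1]<60)&(h[:,:,2]>90)
    m=cv2.morphologyEx(m.astype(np.uint8),cv2.MORPH_CLOSE,np.ones((5,5)))
    for k in cv2.findContours(m,cv2.RETR_EXTERNAL,cv2.CHAIN_APPROX_NONE)[0]:
        if cv2.contourArea(k)<300: continue
        P=np.array([onz(c,p[0],zt,s)[:2] for p in k],np.float32)
        r=cv2.minAreaRect(P);b=cv2.boxPoints(r);e=max(b[1]-b[0],b[2]-b[1],key=lambda v:v@v)
        ln,wd=max(r[1]),min(r[1])
        if not(20<wd<75 and 60<ln<200): continue
        e=e/np.hypot(*e);e=e*np.sign(e[0]);print(kind,name,'centre',np.array(r[0]),'size',ln,wd,'ang',np.degrees(np.arctan2(e[1],e[0])),'px',k.reshape(-1,2).mean(0))
    return c
E
python3 - <<'E'
from h import *
c=find('b','wrist',38);cv2.imwrite('pics/w1.png',c['color'][:,:,::-1]);find('b','top',38)
E
```

```text
b wrist centre [ 453.088 -393.358] size 100.17884826660156 23.00255584716797 ang -2.9726784 px [ 78.925 204.407]
b top centre [ 588.923 -247.73 ] size 138.8917999267578 55.4759635925293 ang 8.834322 px [370.183 208.237]
b top centre [893.456  91.848] size 65.4224624633789 49.976558685302734 ang 0.31024534 px [215.714  73.155]
b top centre [902.254 300.225] size 75.75192260742188 74.2680435180664 ang 2.8944588 px [123.295  71.095]
```

View pics/w1.png

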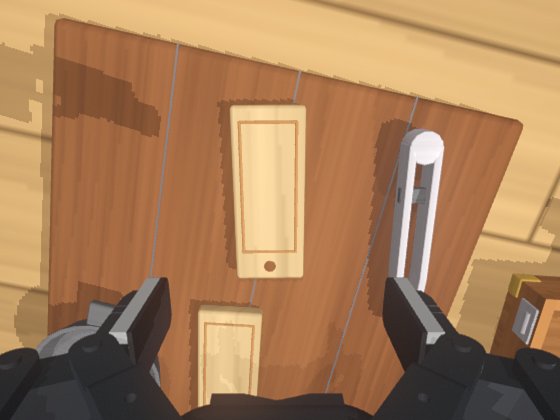

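The wrist view shows board 1 in full, with corners (232,106), (305,105), (303,277) and (239,279). The second board is partly hidden below it and the tongs are on the right, at about (418,210).

```bash
python3 - <<'E'
from h import *
s=env.state();c=cam('wrist')
P=np.array([onz(c,p,38,s)[:2] for p in[(231,106),(306,105),(303,277),(238,279)]]);print(P,P.mean(0))
e=P[:2].mean(0)-P[2:].mean(0);print(e,np.hypot(*e))
im=cam('top')['color'];h=cv2.cvtColor(im,cv2.COLOR_RGB2HSV)
t=find('b','top',38)
plan([412.7,-247.2,28])
E
```

```text
[[ 351.177 -289.793]
 [ 338.511 -237.098]
 [ 473.456 -205.588]
 [ 487.301 -258.297]] [ 412.611 -247.694]
[-135.535  -31.503] 139.14799069566854
b top centre [ 448.85  -238.827] size 64.59805297851562 55.57123565673828 ang 13.529503 px [365.98  271.778]
b top centre [ 588.872 -247.721] size 138.78616333007812 55.65070343017578 ang 8.7965765 px [370.178 208.231]
b top centre [894.689  93.923] size 65.99346923828125 50.23123550415039 ang -3.7974317 px [215.714  73.143]
b top centre [902.153 300.249] size 75.14949035644531 74.75126647949219 ang 0.32095128 px [123.326  71.137]
slide [ 0.009 -0.067  2.875] twist [-0.006  0.005  0.   ] op 1.0047686167327203 F [ 0.058 -0.309 -0.126] tcp [ 412.338 -243.79   171.757]
```

Emit:
servo_tool(
  slide=[
    [0,-0.05,1],
    [0,-0.05,2],
    [0,-0.05,2.5],
    [0,-0.05,2.85],
    [0,-0.05,2.85],
    [0,-0.05,2.85],
    [0,-0.05,2.85],
    [0,-0.05,2.85],
    [0,-0.05,2.85],
    [0,-0.05,2.85],
    [0,-0.05,2.85],
    [0,-0.05,2.85],
  ],
  twist=[
    [0,0,0],
    [0,0,0],
    [0,0,0],
    [0,0,0],
    [0,0,0],
    [0,0,0],
    [0,0,0],
    [0,0,0],
    [0,0,0],
    [0,0,0],
    [0,0,0],
    [0,0,0],
  ],
  jaw=[-1,-1,-1,-1,-1,1,1,1,1,1,1,1],
  newtons=45,
)

```text
t: 3.6
tcp_pos: [413.7, -247.8, 30.7]
eef_rot: [[-0.975, -0.222, 0.003], [-0.222, 0.975, -0.002], [-0.002, -0.002, -1.0]]
ft_force: [-0.5, 1.4, 9.3]
opening: 0.633
```

Emit:
servo_tool(
  slide=[
    [0,0,0],
    [0,0,0],
    [0,0,0],
    [0,0,0.11],
    [0,0,0.11],
    [0,0,0.11],
    [0,0,0.11],
    [0,0,0.11],
    [0,0,0.11],
  ],
  twist=[
    [0,0,0],
    [0,0,0],
    [0,0,0],
    [0,0,0],
    [0,0,0],
    [0,0,0],
    [0,0,0],
    [0,0,0],
    [0,0,0],
  ],
  jaw=[-1,-1,-1,-1,1,1,1,1,1],
)

```text
t: 4.5
tcp_pos: [412.8, -247.2, 23.4]
eef_rot: [[-0.975, -0.221, -0.0], [-0.221, 0.975, 0.0], [0.0, 0.0, -1.0]]
ft_force: [-1.8, 1.2, 5.5]
opening: 0.639
```

Emit:
servo_tool(
  slide=[
    [0,0,-0.5],
    [0,0,-1.5],
    [0,0,-2.4],
    [0,0,-2.8],
    [0,0,-2.8],
    [0,0,-2.8],
  ],
  twist=[
    [0,0,0],
    [0,0,0],
    [0,0,0],
    [0,0,0],
    [0,0,0],
    [0,0,0],
  ],
  jaw=[1,1,1,1,1,1],
)

```text
t: 5.1
tcp_pos: [412.7, -247.3, 162.8]
eef_rot: [[-0.975, -0.221, -0.0], [-0.221, 0.975, -0.0], [0.0, -0.0, -1.0]]
ft_force: [0.2, -0.6, -2.2]
opening: 0.64
```

```bash
python3 - <<'E'
from h import *
save('wrist','w2.png')
plan(cw(46,0,150),casepose()[1])
E
```

```text
slide [-4.022  7.618  0.248] twist [ 0.014 -0.012  0.805] op 0.6424026881834121 F [-0.467 -0.771 -1.169] tcp [ 412.403 -246.995  162.108]
```

View pics/w2.png

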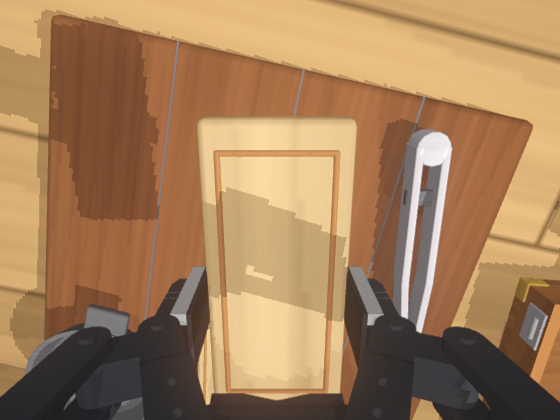

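The board is held level, with its near edge at row 118. I'm carrying it to the bay.

Emit:
servo_tool(
  slide=[
    [-4.02,7.6,0.25],
    [-4.02,7.6,0.25],
    [-4.02,7.6,0.25],
    [-4.02,7.6,0.25],
    [-4.02,7.6,0.25],
    [-4.02,7.6,0.25],
    [-4.02,7.6,0.25],
    [-4.02,7.6,0.25],
    [-4.02,7.6,0.25],
    [-4.02,7.6,0.25],
    [-4.02,7.6,0.25],
    [-4.02,7.6,0.25],
  ],
  twist=[
    [0,0,0.8],
    [0,0,0.8],
    [0,0,0.8],
    [0,0,0.8],
    [0,0,0.8],
    [0,0,0.8],
    [0,0,0.8],
    [0,0,0.8],
    [0,0,0.8],
    [0,0,0.8],
    [0,0,0.8],
    [0,0,0.8],
  ],
  jaw=[1,1,1,1,1,1,1,1,1,1,1,1],
)

```text
t: 6.35
tcp_pos: [524.1, 167.0, 149.7]
eef_rot: [[-0.988, -0.152, -0.002], [-0.152, 0.988, -0.001], [0.002, -0.0, -1.0]]
ft_force: [-0.2, -0.0, -1.1]
opening: 0.639
```

```bash
python3 - <<'E'
from h import *
save('wrist','w3.png')
plan(cw(46,0,13),casepose()[1])
E
```

```text
slide [-0.008  0.045  2.742] twist [-0.002 -0.016 -0.008] op 0.6418038938712942 F [-0.771 -0.292 -1.26 ] tcp [524.291 166.737 150.104]
```

View pics/w3.png

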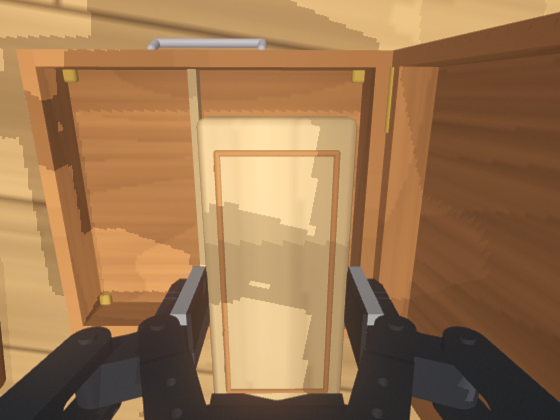

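The wrist view shows the board hanging inside the bay. The strip is at column 193, the near rim at row 52, the front outer corner at (18,52) and the back rim at about column 392.

```bash
python3 - <<'E'
from h import *
s=env.state();c=cam('wrist');k,ax,ay=casepose()
def f(n,p,z):
    w=onz(c,p,z,s)[:2]-k;print(n,w@ax,w@ay)
f('frontcorner -117,105',(18,52),45);f('backcorner 117,105',(393,51),45)
f('front inner wall -107,95',(37,67),45);f('strip -17,95',(187,69),22);f('strip -11',(199,69),22)
t=s['tcp_pos'][2]
f('board near edge L',(199,119),t+14.6);f('board near edge R',(356,119),t+14.6)
print('tcp',(np.array(s['tcp_pos'])[:2]-k)@ax,(np.array(s['tcp_pos'])[:2]-k)@ay)
E
```

```text
frontcorner -117,105 -115.40023876405053 103.46394554990634
backcorner 117,105 117.99438572946512 103.77159265090269
front inner wall -107,95 -105.30889289730489 94.72958017818165
strip -17,95 -16.175700086128284 94.74646774775542
strip -11 -7.905652680218241 94.73694083607072
board near edge L 19.146633096026665 70.77170529390875
board near edge R 72.44802266415242 70.70890971721182
tcp 43.78553695924541 0.2182987683544711
```

Emit:
servo_tool(
  slide=[
    [0,0.04,1],
    [0,0.04,2],
    [0,0.04,2.5],
    [0,0.04,2.65],
    [0,0.04,2.75],
    [0,0.04,2.75],
    [0,0.04,2.75],
    [0,0.04,2.75],
    [0,0.04,2.75],
    [0,0.04,2.75],
  ],
  twist=[
    [0,0,0],
    [0,0,0],
    [0,0,0],
    [0,0,0],
    [0,0,0],
    [0,0,0],
    [0,0,0],
    [0,0,0],
    [0,0,0],
    [0,0,0],
  ],
  jaw=[1,1,1,1,1,1,1,-0.6,-0.6,-0.6],
)

```text
t: 7.45
tcp_pos: [524.7, 169.8, 13.9]
eef_rot: [[-0.988, -0.153, 0.001], [-0.153, 0.988, 0.0], [-0.001, -0.0, -1.0]]
ft_force: [-0.3, 0.5, -0.1]
opening: 0.804
```

Emit:
servo_tool(
  slide=[
    [0,0,-1],
    [0,0,-2],
    [0,0,-3],
    [0,0,-3],
    [0,0,-3],
  ],
  twist=[
    [0,0,0],
    [0,0,0],
    [0,0,0],
    [0,0,0],
    [0,0,0],
  ],
  jaw=[-0.6,-0.6,-0.6,-0.6,-0.6],
)

```text
t: 7.95
tcp_pos: [524.9, 169.9, 164.7]
eef_rot: [[-0.988, -0.153, 0.003], [-0.153, 0.988, 0.0], [-0.003, 0.0, -1.0]]
ft_force: [0.4, -0.8, -0.2]
opening: 0.805
```

```bash
python3 - <<'E'
from h import *
c=save('wrist','w4.png');find('b','top',38);find('b','top',23)
a=np.radians(8.83);plan([588.9,-247.7,170],(-np.sin(a),np.cos(a)))
E
```

```text
b top centre [390.597 504.473] size 181.53738403320312 41.408504486083984 ang 5.795854 px [  4.538 299.785]
b top centre [497.057 165.192] size 84.47616577148438 47.84646987915039 ang 10.397925 px [176.391 250.737]
b top centre [ 588.934 -247.805] size 138.89208984375 56.159908294677734 ang 8.836848 px [370.124 208.418]
b top centre [389.855 510.778] size 186.01754760742188 44.08972930908203 ang 5.7959013 px [  4.759 299.889]
b top centre [498.579 168.444] size 85.61141967773438 49.2543830871582 ang 10.046859 px [176.559 251.147]
b top centre [ 591.773 -250.475] size 140.7748260498047 56.659706115722656 ang 8.723835 px [370.106 208.418]
slide [-0.013 -8.448 -0.16 ] twist [-0.    -0.026 -0.008] op 0.8037515166391803 F [-0.533  0.166  0.179] tcp [523.685 169.612 162.004]
```

View pics/w4.png

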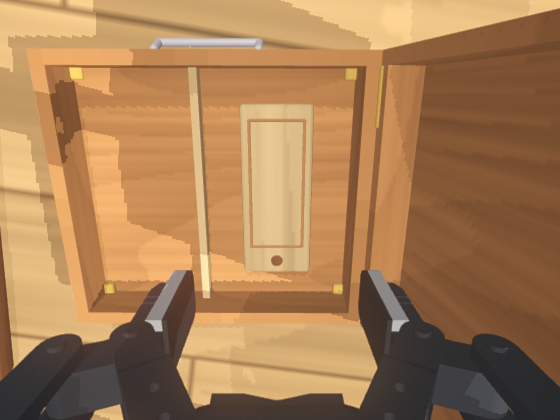

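Board 1 lies square in the bay, with corners (241,105), (313,105), (309,270) and (246,271).

```bash
python3 - <<'E'
from h import *
s=env.state();c=cam('wrist');k,ax,ay=casepose()
P=np.array([onz(c,p,23,s)[:2] for p in[(240,105),(313,104),(310,270),(246,271)]]);m=P.mean(0)
e=P[2:].mean(0)-P[:2].mean(0);print(m,np.hypot(*e),np.degrees(np.arctan2(e[1],e[0])),'case',(m-k)@ax,(m-k)@ay,'tcp',s['tcp_pos'])
E
```

```text
[520.445 171.403] 135.56441881259732 9.303400545438693 case 48.98340358160993 3.308198638829899 tcp [523.685 169.612 162.004]
```

Emit:
servo_tool(
  slide=[
    [0,-8.45,-0.1],
    [0,-8.45,-0.1],
    [0,-8.45,-0.1],
    [0,-8.45,-0.1],
    [0,-8.45,-0.1],
    [0,-8.45,-0.1],
    [0,-8.45,-0.1],
    [0,-8.45,-0.1],
    [0,-8.45,-0.1],
    [0,-8.45,-0.1],
    [0,-8.45,-0.1],
    [0,-8.45,-0.1],
  ],
  twist=[
    [0,0,0],
    [0,0,0],
    [0,0,0],
    [0,0,0],
    [0,0,0],
    [0,0,0],
    [0,0,0],
    [0,0,0],
    [0,0,0],
    [0,0,0],
    [0,0,0],
    [0,0,0],
  ],
  jaw=[-0.7,-0.7,-0.7,-0.7,-0.7,-0.7,-0.7,-0.7,-0.7,-0.7,-0.7,-0.7],
)

```text
t: 9.35
tcp_pos: [588.7, -246.6, 167.7]
eef_rot: [[-0.988, -0.154, -0.001], [-0.154, 0.988, 0.001], [0.001, 0.001, -1.0]]
ft_force: [-0.8, 0.4, 0.1]
opening: 0.848
```

```bash
python3 - <<'E'
from h import *
s=env.state();c=save('wrist','w5.png')
g=cv2.cvtColor(c['color'],cv2.COLOR_RGB2HSV);m=((g[:,:,2]>170)&(g[:,:,1]<140)&(g[:,:,1]>50)).astype(np.uint8)
for k in cv2.findContours(m,cv2.RETR_EXTERNAL,cv2.CHAIN_APPROX_NONE)[0]:
    if cv2.contourArea(k)>3000:
        P=np.array([onz(c,p[0],38,s)[:2] for p in k],np.float32);print(cv2.minAreaRect(P),k.reshape(-1,2).mean(0))
plan([588.9,-247.7,23])
E
```

```text
((739.3941650390625, -437.7508544921875), (51.793704986572266, 100.73675537109375), 85.95592498779297) [ 24.605 318.494]
((621.0209350585938, -26.479381561279297), (128.8361053466797, 96.76896667480469), 0.8003441691398621) [519.584 267.64 ]
((588.5376586914062, -250.11500549316406), (139.54339599609375, 55.63145065307617), 8.714574813842773) [269.654 190.886]
((502.1890869140625, -73.51109313964844), (124.76551055908203, 42.533573150634766), 21.973731994628906) [543.612 118.463]
((514.3197021484375, -432.1990966796875), (36.010616302490234, 76.1341552734375), 89.626953125) [24.083 58.521]
slide [ 0.001 -0.028  2.901] twist [ 0.008 -0.006  0.   ] op 0.8544701098989251 F [ 0.123 -0.144  0.218] tcp [ 588.83  -246.402  168.051]
```

Emit:
servo_tool(
  slide=[
    [0,-0.03,1],
    [0,-0.03,2],
    [0,-0.03,2.6],
    [0,-0.03,2.8],
    [0,-0.03,2.9],
    [0,-0.03,2.9],
    [0,-0.03,2.9],
    [0,-0.03,2.9],
    [0,-0.03,2.9],
    [0,-0.03,2.9],
    [0,-0.03,2.9],
  ],
  twist=[
    [0,0,0],
    [0,0,0],
    [0,0,0],
    [0,0,0],
    [0,0,0],
    [0,0,0],
    [0,0,0],
    [0,0,0],
    [0,0,0],
    [0,0,0],
    [0,0,0],
  ],
  jaw=[-0.8,-0.8,-0.8,-0.8,-0.8,-0.8,1,1,1,1,1],
)

```text
t: 10.5
tcp_pos: [590.3, -249.8, 25.5]
eef_rot: [[-0.988, -0.153, 0.003], [-0.153, 0.988, -0.002], [-0.003, -0.002, -1.0]]
ft_force: [-1.2, 0.9, 5.9]
opening: 0.641
```

Emit:
servo_tool(
  slide=[
    [0,0,-0.5],
    [0,0,-1.5],
    [0,0,-2.4],
    [0,0,-2.8],
    [0,0,-2.8],
  ],
  twist=[
    [0,0,0],
    [0,0,0],
    [0,0,0],
    [0,0,0],
    [0,0,0],
  ],
  jaw=[1,1,1,1,1],
)

```text
t: 11.0
tcp_pos: [590.7, -250.2, 168.3]
eef_rot: [[-0.988, -0.153, 0.007], [-0.153, 0.988, -0.004], [-0.006, -0.005, -1.0]]
ft_force: [-0.0, 0.3, -1.6]
opening: 0.637
```

```bash
python3 - <<'E'
from h import *
plan([524.4,169.7,140],casepose()[1])
s=env.state();c=cam('wrist');cv2.imwrite('pics/w6.png',c['color'][:,:,::-1])
g=cv2.cvtColor(c['color'],cv2.COLOR_RGB2HSV)
# near edge row of the held board in the middle column
col=g[60:200,277,1].astype(int);print(np.argmax(np.abs(np.diff(col)))+60, [tuple(g[r,277]) for r in (100,112,118,124,135)])
E
```

```text
slide [0.031 8.504 0.523] twist [-0.058  0.071  0.005] op 0.6374364397697978 F [-0.022  0.307 -1.634] tcp [ 590.693 -250.163  168.314]
154 [(np.uint8(12), np.uint8(152), np.uint8(168)), (np.uint8(13), np.uint8(153), np.uint8(170)), (np.uint8(18), np.uint8(103), np.uint8(213)), (np.uint8(19), np.uint8(92), np.uint8(243)), (np.uint8(19), np.uint8(92), np.uint8(249))]
```

Emit:
servo_tool(
  slide=[
    [0.03,8.5,0.3],
    [0.03,8.5,0.3],
    [0.03,8.5,0.3],
    [0.03,8.5,0.3],
    [0.03,8.5,0.3],
    [0.03,8.5,0.3],
    [0.03,8.5,0.3],
    [0.03,8.5,0.3],
    [0.03,8.5,0.3],
    [0.03,8.5,0.3],
    [0.03,8.5,0.3],
    [0.03,8.5,0.3],
  ],
  twist=[
    [0,0,0],
    [0,0,0],
    [0,0,0],
    [0,0,0],
    [0,0,0],
    [0,0,0],
    [0,0,0],
    [0,0,0],
    [0,0,0],
    [0,0,0],
    [0,0,0],
    [0,0,0],
  ],
  jaw=[1,1,1,1,1,1,1,1,1,1,1,1],
)

```text
t: 12.25
tcp_pos: [522.6, 169.7, 147.6]
eef_rot: [[-0.988, -0.152, -0.001], [-0.152, 0.988, -0.0], [0.001, -0.0, -1.0]]
ft_force: [0.8, -0.1, -1.4]
opening: 0.636
```

```bash
python3 - <<'E'
from h import *
plan([524.4,169.7,27],casepose()[1])
c=save('wrist','w7.png')
E
```

```text
slide [-0.037 -0.005  2.413] twist [-0.003 -0.012 -0.002] op 0.6357680235475505 F [ 0.753 -0.056 -1.389] tcp [522.645 169.698 147.646]
```

View pics/w7.png

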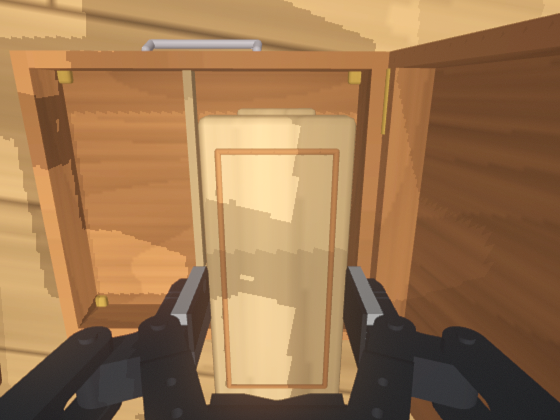

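The held board is centred over the lower one. The lower one's near edge is at row 109, columns 238–314, and the upper one's is at row 116, columns 199–354.

```bash
python3 - <<'E'
from h import *
s=env.state();c=cam('wrist');k,ax,ay=casepose();t=s['tcp_pos'][2]
for n,p,z in(('low',(238,109),23),('low',(314,110),23),('up',(199,117),t+13),('up',(356,117),t+13),('up z+14.6',(277,117),t+14.6)):
    w=onz(c,p,z,s)[:2]-k;print(n,w@ax,w@ay)
E
```

```text
low 21.355843441506288 69.15767076246895
low 74.76751850954712 68.41121245999702
up 21.804350839039262 72.36015121211125
up 75.66328096387704 72.29175195191534
up z+14.6 48.55914722298068 72.42674082356879
```

Emit:
servo_tool(
  slide=[
    [-0.06,0,1],
    [-0.06,0,1.8],
    [-0.06,0,2.2],
    [-0.06,0,2.4],
    [-0.06,0,2.46],
    [-0.06,0,2.46],
    [-0.06,0,2.46],
    [-0.06,0,2.46],
    [-0.06,0,2.46],
    [-0.06,0,2.46],
  ],
  twist=[
    [0,0,0],
    [0,0,0],
    [0,0,0],
    [0,0,0],
    [0,0,0],
    [0,0,0],
    [0,0,0],
    [0,0,0],
    [0,0,0],
    [0,0,0],
  ],
  jaw=[1,1,1,1,1,1,1,-0.6,-0.6,-0.6],
)

```text
t: 13.35
tcp_pos: [526.0, 171.0, 25.8]
eef_rot: [[-0.988, -0.153, 0.001], [-0.153, 0.988, 0.0], [-0.001, 0.0, -1.0]]
ft_force: [0.2, 0.2, 0.1]
opening: 0.796
```

Emit:
servo_tool(
  slide=[
    [0,0,-1],
    [0,0,-2],
    [0,0,-2.8],
    [0,0,-2.8],
    [0,0,-2.8],
  ],
  twist=[
    [0,0,0],
    [0,0,0],
    [0,0,0],
    [0,0,0],
    [0,0,0],
  ],
  jaw=[-0.6,-0.6,-0.6,-0.6,-0.6],
)

```text
t: 13.85
tcp_pos: [526.1, 171.1, 166.3]
eef_rot: [[-0.988, -0.153, 0.002], [-0.153, 0.988, 0.0], [-0.002, 0.0, -1.0]]
ft_force: [-0.3, 1.0, 0.3]
opening: 0.799
```

```bash
python3 - <<'E'
from h import *
c=save('wrist','w8.png');find('t','top',40)
a=np.radians(13.3);plan([419.6,-129.2,170],(-np.sin(a),np.cos(a)))
E
```

```text
t top centre [ 401.291 -593.869] size 77.21404266357422 60.90279769897461 ang -79.27174 px [538.846 298.337]
t top centre [ 419.807 -129.903] size 172.22532653808594 30.307477951049805 ang 12.767227 px [316.54  287.517]
t top centre [ 684.383 -637.897] size 89.3595199584961 26.88512420654297 ang -61.878094 px [545.235 164.531]
t top centre [ 728.725 -174.572] size 85.61285400390625 52.89763641357422 ang -0.95194954 px [334.725 145.431]
t top centre [ 763.921 -638.788] size 119.033447265625 27.909692764282227 ang -55.77988 px [541.732 130.155]
t top centre [787.376 205.768] size 172.1026611328125 35.03028106689453 ang -89.77681 px [163.852 120.278]
slide [ 3.003 -5.608 -0.108] twist [ 0.001 -0.018 -0.901] op 0.8035914552820091 F [ 0.722  0.502 -0.185] tcp [525.129 170.854 164.35 ]
```

View pics/w8.png

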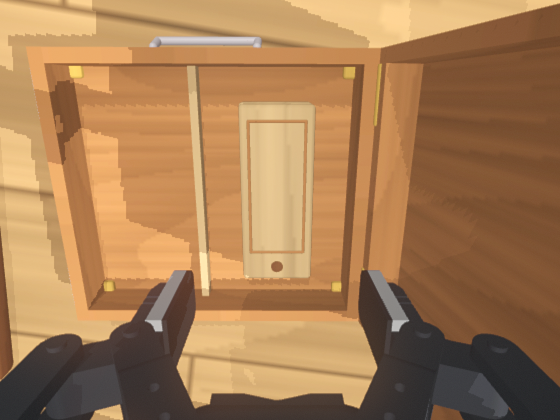

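The stack is square: only the top board shows, at (239–315, 102–278). The tongs haven't moved, so they're next.

Emit:
servo_tool(
  slide=[
    [3.0,-5.6,-0.1],
    [3.0,-5.6,-0.1],
    [3.0,-5.6,-0.1],
    [3.0,-5.6,-0.1],
    [3.0,-5.6,-0.1],
    [3.0,-5.6,-0.1],
    [3.0,-5.6,-0.1],
    [3.0,-5.6,-0.1],
    [3.0,-5.6,-0.1],
    [3.0,-5.6,-0.1],
  ],
  twist=[
    [0,0,-0.9],
    [0,0,-0.9],
    [0,0,-0.9],
    [0,0,-0.9],
    [0,0,-0.9],
    [0,0,-0.9],
    [0,0,-0.9],
    [0,0,-0.9],
    [0,0,-0.9],
    [0,0,-0.9],
  ],
  jaw=[-0.3,-0.3,-0.3,-0.3,-0.3,-0.3,-0.3,-0.3,-0.3,-0.3],
)

```text
t: 14.95
tcp_pos: [420.3, -127.8, 169.7]
eef_rot: [[-0.973, -0.231, -0.001], [-0.231, 0.973, 0.001], [0.001, 0.001, -1.0]]
ft_force: [0.1, 0.8, -0.4]
opening: 0.654
```

```bash
python3 - <<'E'
from h import *
s=env.state();c=save('wrist','w9.png')
g=cv2.cvtColor(c['color'],cv2.COLOR_RGB2HSV);m=((g[:,:,2]>150)&(g[:,:,1]<60)).astype(np.uint8);m[330:]=0
m=cv2.morphologyEx(m,cv2.MORPH_CLOSE,np.ones((15,15)))
for k in cv2.findContours(m,cv2.RETR_EXTERNAL,cv2.CHAIN_APPROX_NONE)[0]:
    if cv2.contourArea(k)>1500:
        P=np.array([onz(c,p[0],47,s)[:2] for p in k],np.float32);r=cv2.minAreaRect(P);print(r,k.reshape(-1,2).mean(0))
plan([419.8,-129.6,29])
E
```

```text
((408.31817626953125, -132.853759765625), (189.53187561035156, 25.555843353271484), 12.91550064086914) [270.051 174.33 ]
slide [ 0.019 -0.037  2.817] twist [ 0.009 -0.007  0.   ] op 0.6504762719990225 F [ 0.108  0.933 -0.141] tcp [ 420.419 -127.684  169.841]
```

View pics/w9.png

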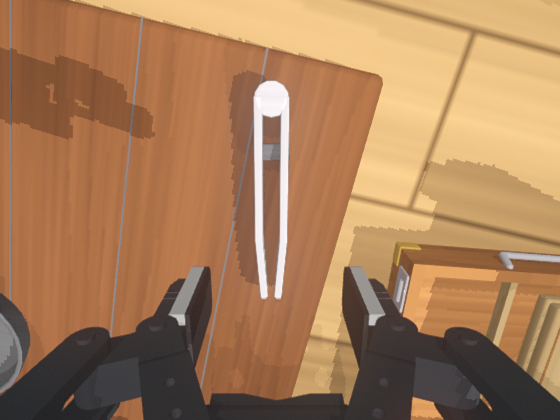

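The tongs are in full view, from the pivot end at (271,82) to the tips at (271,298), and centred on column 271.

```bash
python3 - <<'E'
from h import *
s=env.state();c=cam('wrist')
a=onz(c,(271,81),47,s);b=onz(c,(271,298),47,s);print(a,b,(a+b)/2,np.linalg.norm(a-b))
p=onz(c,(272,190),47,s);print(p);plan([*((a+b)/2)[:2],29])
E
```

```text
[ 336.93  -149.477   47.   ] [ 500.855 -111.365   47.   ] [ 418.893 -130.421   47.   ] 168.29700365153215
[ 411.502 -131.374   47.   ]
slide [ 0.043 -0.048  2.819] twist [ 0.006 -0.006  0.   ] op 0.64856204672877 F [-0.264  0.008 -0.213] tcp [ 420.493 -127.651  169.947]
```

Emit:
servo_tool(
  slide=[
    [0.03,-0.05,1],
    [0.03,-0.05,2],
    [0.03,-0.05,2.6],
    [0.03,-0.05,2.8],
    [0.03,-0.05,2.8],
    [0.03,-0.05,2.8],
    [0.03,-0.05,2.8],
    [0.03,-0.05,2.8],
    [0.03,-0.05,2.8],
    [0.03,-0.05,2.8],
    [0.03,-0.05,2.8],
  ],
  twist=[
    [0,0,0],
    [0,0,0],
    [0,0,0],
    [0,0,0],
    [0,0,0],
    [0,0,0],
    [0,0,0],
    [0,0,0],
    [0,0,0],
    [0,0,0],
    [0,0,0],
  ],
  jaw=[-0.3,-0.3,-0.3,-0.3,-0.3,1,1,1,1,1,1],
)

```text
t: 16.15
tcp_pos: [420.6, -131.9, 32.0]
eef_rot: [[-0.973, -0.23, 0.003], [-0.23, 0.973, -0.001], [-0.003, -0.002, -1.0]]
ft_force: [0.4, 1.5, 4.9]
opening: 0.277
```

Emit:
servo_tool(
  slide=[
    [0,0,-0.5],
    [0,0,-1.5],
    [0,0,-2.4],
    [0,0,-2.6],
    [0,0,-2.6],
  ],
  twist=[
    [0,0,0],
    [0,0,0],
    [0,0,0],
    [0,0,0],
    [0,0,0],
  ],
  jaw=[1,1,1,1,1],
)

```text
t: 16.65
tcp_pos: [420.4, -132.0, 162.5]
eef_rot: [[-0.973, -0.23, 0.005], [-0.23, 0.973, -0.002], [-0.004, -0.003, -1.0]]
ft_force: [0.4, 0.3, -2.0]
opening: 0.28
```

```bash
python3 - <<'E'
from h import *
plan(cw(-61,-1,130),casepose()[1])
E
```

```text
slide [-3.252  3.248  0.652] twist [-0.037  0.046  0.906] op 0.2801215729919813 F [ 0.447  0.319 -1.995] tcp [ 420.396 -131.983  162.527]
```

Emit:
servo_tool(
  slide=[
    [-3.25,3.25,0.4],
    [-3.25,3.25,0.4],
    [-3.25,3.25,0.4],
    [-3.25,3.25,0.4],
    [-3.25,3.25,0.4],
    [-3.25,3.25,0.4],
    [-3.25,3.25,0.4],
    [-3.25,3.25,0.4],
    [-3.25,3.25,0.4],
  ],
  twist=[
    [0,0,0.9],
    [0,0,0.9],
    [0,0,0.9],
    [0,0,0.9],
    [0,0,0.9],
    [0,0,0.9],
    [0,0,0.9],
    [0,0,0.9],
    [0,0,0.9],
  ],
  jaw=[1,1,1,1,1,1,1,1,1],
)

```text
t: 17.55
tcp_pos: [539.6, 63.1, 140.1]
eef_rot: [[-0.988, -0.151, -0.001], [-0.151, 0.988, -0.0], [0.001, -0.0, -1.0]]
ft_force: [0.8, -0.4, -1.4]
opening: 0.283
```

```bash
python3 - <<'E'
from h import *
plan(cw(-61,-1,18.5),casepose()[1])
c=save('wrist','w10.png')
E
```

```text
slide [-0.038 -0.     2.432] twist [-0.    -0.006 -0.01 ] op 0.2831849234785425 F [ 0.78  -0.406 -1.432] tcp [539.65   63.096 140.082]
```

View pics/w10.png

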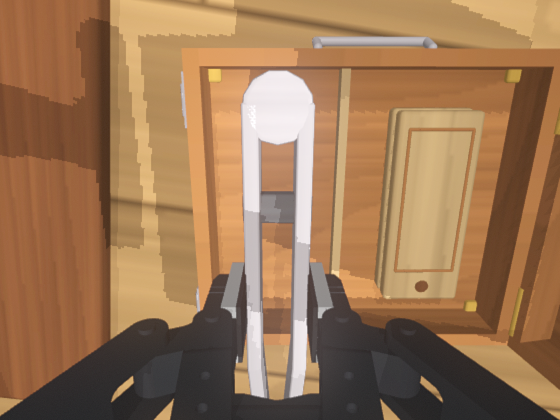

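The tongs are held straight over the trough, with the pivot at (278,105). The pile's edges line up, so I'm lowering them.

Emit:
servo_tool(
  slide=[
    [-0.04,0,0.9],
    [-0.04,0,1.7],
    [-0.04,0,2.2],
    [-0.04,0,2.4],
    [-0.04,0,2.4],
    [-0.04,0,2.4],
    [-0.04,0,2.4],
    [-0.04,0,2.4],
    [-0.04,0,2.4],
  ],
  twist=[
    [0,0,0],
    [0,0,0],
    [0,0,0],
    [0,0,0],
    [0,0,0],
    [0,0,0],
    [0,0,0],
    [0,0,0],
    [0,0,0],
  ],
  jaw=[1,1,1,1,1,1,0.2,0,0],
)

```text
t: 18.5
tcp_pos: [542.7, 64.3, 21.2]
eef_rot: [[-0.988, -0.153, 0.002], [-0.153, 0.988, -0.0], [-0.002, -0.0, -1.0]]
ft_force: [-0.2, -0.3, -0.3]
opening: 0.498
```

Emit:
servo_tool(
  slide=[
    [0,0,-0.4],
    [0,0,-1.4],
    [0,0,-2.4],
    [0,0,-4],
    [0,0,-5],
    [0,0,-5],
    [0,0,-5],
  ],
  twist=[
    [0,0,0],
    [0,0,0],
    [0,0,0],
    [0,0,0],
    [0,0,0],
    [0,0,0],
    [0,0,0],
  ],
  jaw=[0,0,0,0,0,0,0],
)

```text
t: 19.2
tcp_pos: [543.5, 64.4, 275.4]
eef_rot: [[-0.988, -0.153, 0.008], [-0.153, 0.988, -0.0], [-0.008, -0.002, -1.0]]
ft_force: [-0.2, -0.1, -0.7]
opening: 0.498
```

```bash
python3 - <<'E'
from h import *
a=cam('wrist')['color'][:,:,::-1];b=cam('top');b=b['color'][140:310,30:270][:,:,::-1];b=cv2.resize(b,(560,397),interpolation=cv2.INTER_CUBIC)
im=np.zeros((420,1120,3),np.uint8);im[:,:560]=a;im[:397,560:]=b;cv2.imwrite('pics/c11.png',cv2.resize(im,(800,300),interpolation=cv2.INTER_AREA))
plan(cw(-61,-1,260))
E
```

```text
slide [ 0.019 -0.017  0.217] twist [-0.004  0.019  0.   ] op 0.49882989693008745 F [-0.041  1.067 -1.007] tcp [542.27   64.369 270.869]
```

View pics/c11.png

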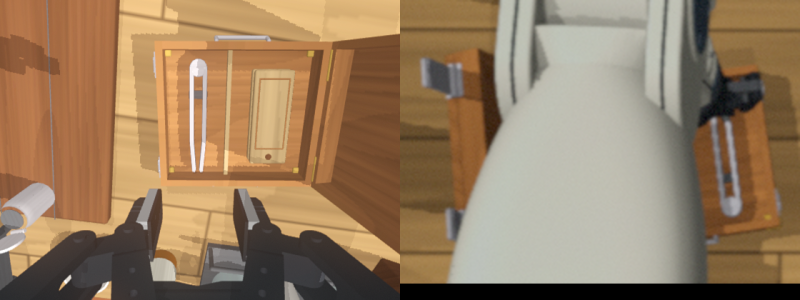

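Everything is packed: the tongs lie straight in the trough and the pile is square in the bay. Next I'll get the lid angle from the first pictures.

```bash
cat >> h.py <<'E'
def lidang(c,uv,yc,st=None,h=0):
    """intersect pixel ray with case plane y=yc; returns case x,z and hinge-relative angle,range"""
    k,ax,ay=casepose();o,d=ray(c,uv,st)
    a=(yc-(o[:2]-k)@ay)/(d[:2]@ay);p=o+a*d;x=(p[:2]-k)@ax
    th=np.arctan2(p[2]-45,117-x);r=np.hypot(p[2]-45,117-x);return x,p[2],th+(-np.arctan2(h,234) if h else 0),r
E
python3 - <<'E'
from h import *
a=cam('top')
for n,uv,y,h in(('in -',(128,33),-105,0),('in +',(155,457),105,0),('out -',(62,45),-105,38),('out +',(90,458),105,38)):
    print(n,lidang(a,(uv[0]/3.4+39.65,uv[1]/3.4+159.65),y,None,h))
plan(cw(-61,-1,345));plan(cw(235,-1,345));plan(cw(235,-1,235))
E
```

```text
in - (np.float64(158.19899805447534), np.float64(272.0013312540449), np.float64(1.7503343734220755), np.float64(230.70969167289283))
in + (np.float64(172.20200402999635), np.float64(243.51482389151533), np.float64(1.8420190609153217), np.float64(206.04707363514552))
out - (np.float64(192.79239364180648), np.float64(268.05843807904637), np.float64(1.7373562240230334), np.float64(235.5834326352732))
out + (np.float64(183.35563726147433), np.float64(296.9179696313364), np.float64(1.6673602877269198), np.float64(260.5105257365838))
slide [ 0.012 -0.018 -1.504] twist [ 0.001 -0.005  0.   ] op 0.4984488863509554 F [-0.665 -0.016 -0.23 ] tcp [541.877  64.367 269.808]
slide [ 0.009  5.902 -1.503] twist [ 0.001 -0.005  0.   ] op 0.4984488863509554 F [-0.665 -0.016 -0.23 ] tcp [541.877  64.367 269.808]
slide [0.008 5.901 0.697] twist [ 0.001 -0.005  0.   ] op 0.4984488863509554 F [-0.665 -0.016 -0.23 ] tcp [541.877  64.367 269.808]
```

Emit:
servo_tool(
  slide=[
    [0,0,-1],
    [0,0,-1.6],
    [0,1,-1.6],
    [0,2,-1.6],
    [0,3,-1.6],
    [0,4,-1.6],
    [0,5,-1.6],
    [0,6.1,-1.6],
    [0,6.1,-1.6],
    [0,6.1,-1.6],
  ],
  twist=[
    [0,0,0],
    [0,0,0],
    [0,0,0],
    [0,0,0],
    [0,0,0],
    [0,0,0],
    [0,0,0],
    [0,0,0],
    [0,0,0],
    [0,0,0],
  ],
  jaw=[1,1,1,1,1,1,1,1,1,1],
)

```text
t: 20.35
tcp_pos: [494.9, 367.1, 348.2]
eef_rot: [[-0.988, -0.156, -0.003], [-0.156, 0.988, -0.002], [0.003, -0.001, -1.0]]
ft_force: [-0.3, 0.5, 0.4]
opening: -0.003
```

Emit:
servo_tool(
  slide=[
    [0,0,1],
    [0,0,2],
    [0,0,2.4],
    [0,0,2.4],
    [0,0,2.4],
  ],
  twist=[
    [0,0,0],
    [0,0,0],
    [0,0,0],
    [0,0,0],
    [0,0,0],
  ],
  jaw=[1,1,1,1,1],
)

```text
t: 20.85
tcp_pos: [496.1, 364.6, 231.0]
eef_rot: [[-0.988, -0.151, 0.0], [-0.151, 0.988, -0.0], [-0.0, -0.0, -1.0]]
ft_force: [-1.2, 0.7, 0.3]
opening: -0.003
```

```bash
cat >> h.py <<'E'
def tc():
    s=env.state();k,ax,ay=casepose();p=np.array(s['tcp_pos'])
    return np.array([(p[:2]-k)@ax,(p[:2]-k)@ay,p[2]])
E
python3 - <<'E'
from h import *
print(tc())
b=cam('scene');cv2.imwrite('pics/s12.png',b['color'][:,:,::-1])
E
```

```text
[243.626  -2.077 231.049]
```

View pics/s12.png

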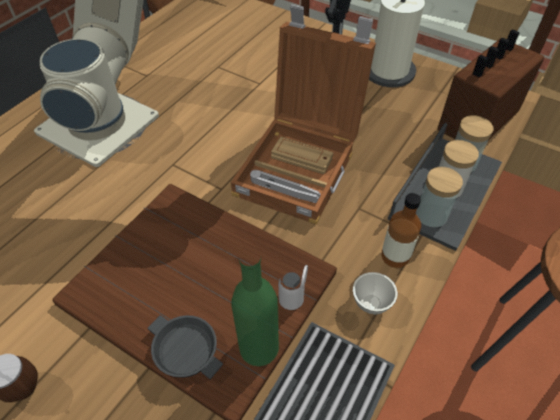

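The scene view confirms that both boards and the tongs are in the case and the bystanders haven't moved. The gripper is behind the lid, so I'm pushing it forward.

Emit:
servo_tool(
  slide=[
    [0,-0.4,0],
    [0,-0.7,0],
    [0,-1.0,0],
    [0,-1.3,0],
    [0,-1.6,0],
    [0,-1.9,0],
    [0,-2.2,0],
    [0,-2.5,0],
    [0,-2.5,0],
  ],
  twist=[
    [0,0,0],
    [0,0,0],
    [0,0,0],
    [0,0,0],
    [0,0,0],
    [0,0,0],
    [0,0,0],
    [0,0,0],
    [0,0,0],
  ],
  jaw=[1,1,1,1,1,1,1,1,1],
)

```text
t: 21.8
tcp_pos: [517.9, 240.6, 238.2]
eef_rot: [[-0.988, -0.151, 0.015], [-0.151, 0.989, 0.002], [-0.015, -0.0, -1.0]]
ft_force: [-2.3, -6.4, 42.3]
opening: -0.001
```

```bash
python3 - <<'E'
from h import *
print(tc(),np.array(env.state()['ft_force']))
E
```

```text
[117.719  -4.755 238.246] [-2.346 -6.421 42.257]
```

Emit:
servo_tool(
  slide=[
    [0,0,-0.3],
    [0,0,-0.5],
    [0,0,-0.5],
  ],
  twist=[
    [0,0,0],
    [0,0,0],
    [0,0,0],
  ],
  jaw=[1,1,1],
)

```text
t: 22.1
tcp_pos: [515.4, 242.0, 257.2]
eef_rot: [[-0.988, -0.152, 0.003], [-0.152, 0.988, 0.001], [-0.003, 0.0, -1.0]]
ft_force: [-0.3, 0.5, -0.7]
opening: 0.002
```

```bash
python3 - <<'E'
from h import *
print(tc(),np.array(env.state()['ft_force']))
c=save('wrist','w13.png')
E
```

```text
[119.551  -2.432 257.216] [-0.253  0.479 -0.702]
```

View pics/w13.png

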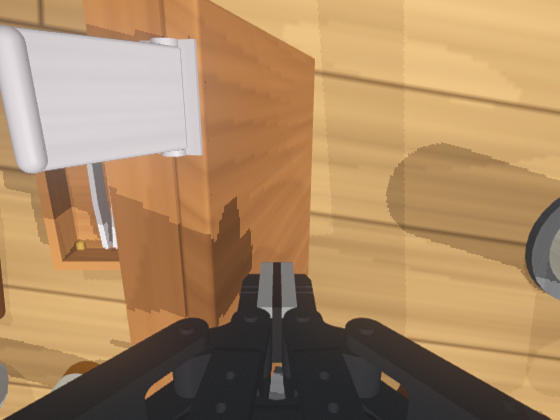

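The lid now leans forward. Its top face runs from the front edge at columns 205–215 to the hinge side at column 315, and a latch sticks out to the left.

```bash
python3 - <<'E'
from h import *
s=env.state();c=cam('wrist')
print(lidang(c,(206,0),105,s,38))
# front edge pixel at mid: plane y=35
for uv,y in(((209,150),60),((203,40),90)): print(lidang(c,uv,y,s,38))
# expected pixel of outer front edge for angles
for th in(1.1,1.2,1.3,1.4):
    x=117-234*np.cos(th)+38*np.sin(th);z=45+234*np.sin(th)+38*np.cos(th)
    print(th,x,z,[proj(c,cw(x,y,z),s) for y in(90,60,30)])
E
```

```text
(np.float64(98.86437630024429), np.float64(267.038531343216), np.float64(1.3283115986856293), np.float64(222.7779393208211))
(np.float64(100.20075851674264), np.float64(283.8530783014478), np.float64(1.3395911931283402), np.float64(239.44311960983623))
(np.float64(102.281127924026), np.float64(294.96006222878316), np.float64(1.350991536316675), np.float64(250.39304683757902))
1.1 44.724387268749446 270.77917486854784 [array([37.567, 50.03 ]), array([ 54.88 , 144.295]), array([ 69.857, 225.839])]
1.2 67.62577071921297 276.8667407864445 [array([100.451,  47.886]), array([113.823, 146.809]), array([125.31 , 231.791])]
1.3 91.0204851476999 280.6375708753575 [array([174.008,  46.437]), array([182.04, 148.48]), array([188.909, 235.736])]
1.4 114.67477830090507 282.0539882475088 [array([253.967,  45.857]), array([255.774, 149.117]), array([257.317, 237.255])]
```

Emit:
servo_tool(
  slide=[
    [0,-0.41,0.09],
    [0,-0.62,0.11],
    [0,-0.83,0.14],
    [0,-1.03,0.19],
    [0,-1.23,0.24],
    [0,-1.43,0.31],
    [0,-1.63,0.38],
    [0,-1.63,0.38],
  ],
  twist=[
    [0,0,0],
    [0,0,0],
    [0,0,0],
    [0,0,0],
    [0,0,0],
    [0,0,0],
    [0,0,0],
    [0,0,0],
  ],
  jaw=[1,1,1,1,1,1,1,1],
)

```text
t: 23.0
tcp_pos: [527.2, 160.1, 235.8]
eef_rot: [[-0.988, -0.151, -0.001], [-0.151, 0.988, -0.001], [0.001, -0.001, -1.0]]
ft_force: [1.1, -0.2, -0.5]
opening: -0.0
```

```bash
python3 - <<'E'
from h import *
print(tc(),np.array(env.state()['ft_force']))
E
```

```text
[ 36.815  -1.686 235.761] [ 1.099 -0.161 -0.494]
```

Emit:
servo_tool(
  slide=[
    [0,-0.36,0.16],
    [0,-0.55,0.26],
    [0,-0.72,0.37],
    [0,-0.9,0.5],
    [0,-1.05,0.62],
    [0,-1.2,0.76],
    [0,-1.36,0.9],
    [0,-1.5,1.05],
    [0,-1.64,1.2],
    [0,-1.88,1.54],
    [0,-2.1,1.9],
    [0,-2.1,1.9],
  ],
  twist=[
    [0,0,0],
    [0,0,0],
    [0,0,0],
    [0,0,0],
    [0,0,0],
    [0,0,0],
    [0,0,0],
    [0,0,0],
    [0,0,0],
    [0,0,0],
    [0,0,0],
    [0,0,0],
  ],
  jaw=[1,1,1,1,1,1,1,1,1,1,1,1],
)

```text
t: 24.2
tcp_pos: [542.2, 56.7, 138.9]
eef_rot: [[-0.988, -0.151, -0.004], [-0.151, 0.988, -0.0], [0.004, 0.0, -1.0]]
ft_force: [0.3, -0.4, 0.6]
opening: -0.0
```

```bash
python3 - <<'E'
from h import *
print(tc(),np.array(env.state()['ft_force']))
E
```

```text
[-67.717  -0.671 138.906] [ 0.347 -0.423  0.646]
```

Now press straight down to the shut height (z about 83).

Emit:
servo_tool(
  slide=[
    [0,-0.1,0.3],
    [0,-0.2,0.55],
    [0,-0.3,0.75],
    [0,-0.35,0.95],
    [0,-0.38,1.1],
    [0,-0.38,1.18],
    [0,-0.38,1.22],
    [0,-0.38,1.25],
    [0,-0.38,1.25],
  ],
  twist=[
    [0,0,0],
    [0,0,0],
    [0,0,0],
    [0,0,0],
    [0,0,0],
    [0,0,0],
    [0,0,0],
    [0,0,0],
    [0,0,0],
  ],
  jaw=[1,1,1,1,1,1,1,1,1],
)

```text
t: 25.1
tcp_pos: [546.0, 38.9, 82.7]
eef_rot: [[-0.988, -0.153, 0.003], [-0.153, 0.988, -0.002], [-0.003, -0.002, -1.0]]
ft_force: [-15.2, -2.3, 41.5]
opening: 0.002
```

```bash
python3 - <<'E'
from h import *
print(tc(),np.array(env.state()['ft_force']))
E
```

```text
[-85.908  -1.763  82.714] [-15.233  -2.281  41.517]
```

Emit:
servo_tool(
  slide=[
    [0,0,0],
    [0,0,-0.3],
    [0,0,-1.2],
    [0,-0.4,-2],
    [0,-1.4,-2.4],
    [0,-1.4,-2.4],
    [0,-1.4,-2.4],
  ],
  twist=[
    [0,0,0],
    [0,0,0],
    [0,0,0],
    [0,0,0],
    [0,0,0],
    [0,0,0],
    [0,0,0],
  ],
  jaw=[1,1,1,1,1,1,1],
)

```text
t: 25.8
tcp_pos: [557.0, -30.9, 198.9]
eef_rot: [[-0.989, -0.151, 0.001], [-0.151, 0.989, -0.0], [-0.001, -0.0, -1.0]]
ft_force: [0.6, -0.1, 0.2]
opening: -0.0
```

```bash
python3 - <<'E'
from h import *
s=env.state();w=cam('wrist');b=cam('scene');print(tc())
np.savez('v.npz',R=s['eef_rot'],p=s['tcp_pos'])
x=cv2.resize(b['color'][60:250,180:380],(442,420),interpolation=cv2.INTER_CUBIC)
im=np.hstack([w['color'],x])[:,:,::-1];cv2.imwrite('pics/c14.png',cv2.resize(im,(800,335),interpolation=cv2.INTER_AREA))
for th in(1.2,1.57,1.9,2.1,2.3):
    print(th,proj(w,cw(-119-43*np.sin(th),75,73-43*np.cos(th)),s)*.798)
print('axis',proj(w,cw(-119,75,73),s)*.798,'lid corner',proj(w,cw(-117,105,83),s)*.798)
sc=lambda P:(proj(b,P)-[180,60])*2.21*.798+[447,0]
print(sc(cw(-117,105,83)),sc(cw(-117,-105,83)),[sc(cw(-119-43*np.sin(2.1),y,73-43*np.cos(2.1))) for y in(75,-75)])
E
```

```text
[-154.914   -1.464  197.904]
1.2 [216.    75.79]
1.57 [212.392  75.961]
1.9 [214.731  76.119]
2.1 [218.993  76.209]
2.3 [225.416  76.289]
axis [261.594  75.855] lid corner [267.205  37.189]
[533.054 194.077] [690.247 245.957] [array([539.066, 216.363]), array([654.179, 255.139])]
```

View pics/c14.png

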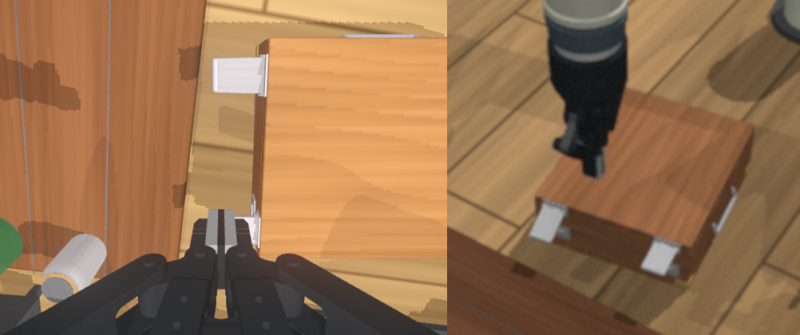

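The lid is shut on the rim. Both latches stick out, with latch_a's tip at about (213,75). I'm moving over latch_a and sweeping it down.

Emit:
servo_tool(
  slide=[
    [0.9,0.18,0.6],
    [1.53,0.18,1.3],
    [1.53,0.18,1.56],
    [1.53,0.18,1.56],
    [1.53,0.18,2.0],
    [1.53,0.18,2.4],
    [1.53,0.18,2.8],
    [1.53,0.18,3.1],
    [1.53,0.18,3.2],
    [1.53,0.18,3.2],
  ],
  twist=[
    [0,0,0],
    [0,0,0],
    [0,0,0],
    [0,0,0],
    [0,0,0],
    [0,0,0],
    [0,0,0],
    [0,0,0],
    [0,0,0],
    [0,0,0],
  ],
  jaw=[1,1,1,1,1,1,1,1,1,1],
)

```text
t: 26.9
tcp_pos: [480.5, -32.4, 38.9]
eef_rot: [[-0.988, -0.154, 0.0], [-0.154, 0.988, 0.0], [-0.0, 0.0, -1.0]]
ft_force: [1.5, -0.0, 0.4]
opening: -0.005
```

```bash
python3 - <<'E'
from h import *
print(tc(),np.array(env.state()['ft_force']))
E
```

```text
[-146.374   73.85    38.933] [ 1.478 -0.041  0.377]
```

Emit:
servo_tool(
  slide=[
    [0,0.08,0],
    [0,0.16,0],
    [0,0.22,0],
    [0,0.26,0],
    [0,0.26,0],
    [0,0.26,0],
  ],
  twist=[
    [0,0,0],
    [0,0,0],
    [0,0,0],
    [0,0,0],
    [0,0,0],
    [0,0,0],
  ],
  jaw=[1,1,1,1,1,1],
)

```text
t: 27.5
tcp_pos: [480.3, -24.9, 41.0]
eef_rot: [[-0.989, -0.15, 0.005], [-0.15, 0.989, -0.011], [-0.003, -0.012, -1.0]]
ft_force: [0.5, -31.9, 5.5]
opening: -0.003
```

```bash
python3 - <<'E'
from h import *
print(tc(),np.array(env.state()['ft_force']))
E
```

```text
[-138.91    72.866   41.015] [  0.498 -31.914   5.478]
```

Emit:
servo_tool(
  slide=[
    [0,-0.3,0],
    [0,-0.5,-0.6],
    [0,-0.5,-1.5],
    [-1,-0.5,-1.9],
    [-2,-0.5,-1.9],
    [-2.97,-0.25,-1.9],
    [-2.97,-0.25,-1.9],
    [-2.97,-0.25,-1.9],
    [-2.97,-0.25,-1.5],
  ],
  twist=[
    [0,0,0],
    [0,0,0],
    [0,0,0],
    [0,0,0],
    [0,0,0],
    [0,0,0],
    [0,0,0],
    [0,0,0],
    [0,0,0],
  ],
  jaw=[1,1,1,1,1,1,1,1,1],
)

```text
t: 28.4
tcp_pos: [627.0, -9.6, 116.0]
eef_rot: [[-0.988, -0.153, 0.004], [-0.153, 0.988, -0.0], [-0.004, -0.001, -1.0]]
ft_force: [0.4, -0.8, -0.1]
opening: -0.001
```

```bash
python3 - <<'E'
from h import *
print(tc(),np.array(env.state()['ft_force']))
E
```

```text
[-146.173  -74.424  115.991] [ 0.414 -0.754 -0.078]
```

Emit:
servo_tool(
  slide=[
    [0,0,0.4],
    [0,0,0.8],
    [0,0,1.2],
    [0,0,1.45],
    [0,0,1.5],
    [0,0,1.5],
    [0,0.08,1.5],
    [0,0.16,1.5],
    [0,0.22,1.5],
    [0,0.26,1.5],
    [0,0.26,1.5],
    [0,0.26,1.5],
  ],
  twist=[
    [0,0,0],
    [0,0,0],
    [0,0,0],
    [0,0,0],
    [0,0,0],
    [0,0,0],
    [0,0,0],
    [0,0,0],
    [0,0,0],
    [0,0,0],
    [0,0,0],
    [0,0,0],
  ],
  jaw=[1,1,1,1,1,1,1,1,1,1,1,1],
)

```text
t: 29.6
tcp_pos: [626.6, -2.7, 41.0]
eef_rot: [[-0.989, -0.148, 0.005], [-0.148, 0.989, -0.011], [-0.003, -0.011, -1.0]]
ft_force: [0.7, -31.1, 6.0]
opening: -0.001
```

```bash
python3 - <<'E'
from h import *
print(tc(),np.array(env.state()['ft_force']))
E
```

```text
[-139.268  -75.029   41.046] [  0.667 -31.143   6.032]
```

Emit:
servo_tool(
  slide=[
    [0,-0.3,0],
    [0,-0.8,-0.5],
    [0.2,-1.0,-1.5],
    [0.4,-1.0,-2.5],
    [0.6,-1.0,-3.5],
    [0.7,-1.0,-4.3],
    [0.7,-1.0,-4.3],
    [0.7,-1.0,-4.3],
  ],
  twist=[
    [0,0,0],
    [0,0,0],
    [0,0,0],
    [0,0,0],
    [0,0,0],
    [0,0,0],
    [0,0,0],
    [0,0,0],
  ],
  jaw=[1,1,1,1,1,1,1,1],
)

```text
t: 30.4
tcp_pos: [597.8, -51.3, 255.5]
eef_rot: [[-0.988, -0.153, 0.003], [-0.153, 0.988, -0.0], [-0.003, -0.001, -1.0]]
ft_force: [0.6, 0.3, -0.8]
opening: 0.002
```

```bash
python3 - <<'E'
from h import *
s=env.state();w=cam('wrist');b=cam('scene');print(tc(),np.array(s['ft_force']))
x=cv2.resize(b['color'][60:250,180:380],(442,420),interpolation=cv2.INTER_CUBIC)
im=np.hstack([w['color'],x])[:,:,::-1];cv2.imwrite('pics/c15.png',cv2.resize(im,(800,335),interpolation=cv2.INTER_AREA))
for th in(0,.03,.06): print(th,proj(w,cw(117-234*np.cos(th)-38*0,105,45+234*np.sin(th)+38),s)*.798)
E
```

```text
[-182.729  -38.629  253.037] [ 0.635  0.275 -0.814]
0 [288.233   1.202]
0.03 [289.994  -0.532]
0.06 [292.075  -2.352]
```

View pics/c15.png

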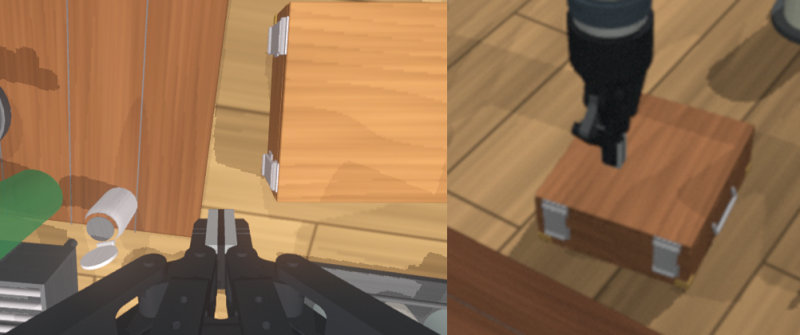

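Both latches lie flat on the case front at (278,38) and (270,170) in the wrist view, and the scene view agrees. The lid is shut and nothing touches the robot, so I'm handing in.

```bash
python3 - <<'E'
from h import *
print(env.sign_off())
E
```

```text
the job is handed in; nothing more can be done
None
```

The case is packed, shut and latched, and I handed the job in at about 30 s of robot time; the sign-off reports no verdict.

**What I did:**
- There were two boards, and I stacked both in the wide bay.
- I laid the tongs in the front trough.
- I pushed the lid over from behind and pressed it down.
- I swept both latches down and pressed them against the case front.

**Last checks:**
- **Pile and tongs:** before the lid closed, pictures showed the boards' edges lined up and the tongs straight in the trough. I couldn't see inside after that.
- **Lid:** it was pressed to 82.7 mm with about 41 N on the wrist (shut is 83 mm), and the later pictures show it shut.
- **Latches:** both were pressed with about 31 N and lie flat in the last pictures, though I judged their angle by eye.
- **Bystanders:** the dish, shaker and bottle were standing where they started in the last full scene view, taken just before I shut the lid. I made no contact with them.

**What didn't go smoothly:**
- My first grip on a board was too shallow, so I opened and gripped it again lower.
- While I swept the lid forward, the wrist read 42 N upwards. I think the lid edge caught under the finger knuckles. Raising the gripper cleared it, but I couldn't tell whether that contact was on the gripper's body, where the limit is 40 N.

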